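# Push the brass offcut off the sorting ledge into the scrap chute

### The job

Push the brass channel offcut along the sorting ledge and over its yellow-marked edge, so that it drops into the scrap chute below and lies there. Do not lift it off the ledge, and leave the aluminium bracket and the white insulator block where they are.

Things in the scene. Friction and masses are not known exactly. Their poses are not given: they have to be found in the camera images.
- offcut_center (a point): Loose brass U-channel offcut, 26 mm wide (its own x), 60 mm long (its own y), 20 mm high (z), walls 3 mm, open side up, about 80 g; it lies flat on the ledge with its length within about 20 degrees of parallel to the yellow edge and slides easily. The point is its centre, 10 mm above its underside.
- lip (a point): Middle of the grey ledge's yellow-marked drop edge, on its top, 120 mm above the table; fixed. x is level, out over the chute; y along the edge; z up. Ledge: 390 mm along y, 150 deep, flat, the three parts in a row 115 apart in any order, centres 56 to 78 back from the edge. Chute: open trough before the whole edge, x 0 to 150, orange walls ending 41 mm or more below the edge, sloped metal slide, tray floor 114 below.
- bracket_center (a point): Loose aluminium L-shaped bracket with a brass bearing in its upright, 36 mm (x) by 60 mm (y) by 42 mm high, standing on the ledge; the point is half-way up, over the middle of its base. To be left alone.
- insulator_center (a point): Loose white plastic insulator block with rounded ends and two dark holes, 26 mm (x) by 62 mm (y) by 22 mm high, lying on the ledge; the point is its centre. To be left alone.

How it is judged:
By the outcome, as a careful person would: the job done as asked, in the order asked, and still so for the second after the job is handed in, with the robot touching nothing.
It also fails if it takes over 27 s, if anything falls off the work surface, if the arm or the gripper's body presses on something with over 40 N, if the wrist force passes 120 N, or if a joint passes its speed limit or range.

### The arm

A 6-joint arm with a two-finger parallel gripper is mounted at the origin on the work surface. World frame = base frame: x ahead of the robot, y to its left, z up, the work surface at z = 0. Lengths are in m, angles in rad, forces in N, time in s.
With the tool pointing down it reaches from about 0.425 to 0.95 m from the base axis. Payload 3.5 kg.
Tool frame: the origin (TCP) lies at the centre of the arm's flange, where the gripper is bolted on; the fingertips stand 173 mm ahead of it and the grasp point (between the pads) lies 155 mm ahead of it (ctrl.tcp_to_grasp is the distance from the TCP to the grasp point, in m); z points along the fingers, x is the direction in which the jaws open and shut, and the axes are right-handed (so a half turn about z gives the same grasp; the last joint's range is limited). The gripper opens to 85 mm and grips with 20 to 120 N. Pads are 22 mm wide; open, the fingers measure 114 mm over their backs; the gripper's body (76 mm by 85 mm) begins 54 mm behind the grasp point. The pads swing forward as they close: fully open they stand 13 mm farther back than shut.
Start: joints at [1.004, 0.286, 1.577, -0, 1.279, -0.15], TCP at [0.273, 0.617, 0.405] pointing down, gripper open.
Joint ranges: [-2.77, 2.77], [-0.9, 2.22], [0.21, 2.48], [-1.53, 4.67], [0.24, 2.81], [-2.84, 2.84]. Speed limits (rad/s): [2.79, 2.79, 3.14, 3.14, 3.14, 3.14].

### API

Orientations are given as a unit quaternion [x, y, z, w].
In Python, from plant import readout, imaging, ctrl, spotter gives the robot as it stands.
- The arm moves only by the tool apply_moves, never from a script. Its argument "steps" is a list of rows, each an object of numbers: "tx", "ty", "tz": the shift along the tool's x, y, z in mm; "wx", "wy", "wz": the turn, a rotation vector about the tool's x, y, z in rad. In form: [{"tx": .., "ty": .., "tz": .., "wx": .., "wy": .., "wz": ..}, ...]. A call has 1 to 12 rows; each row is the pose to reach, as a shift and turn from the pose commanded when the call began, along the tool's axes at that moment; what a row does not reach only later rows make up. A row lasts 1/10 s, in which the tool goes at most 50 mm and 8.59 degrees, less where a joint would pass 70% of its speed; a pose out of reach is approached as far as the arm can. A call with a gripper value outside its range is refused whole. "hand" is the opening, from 0 (shut) to 1 (fully open), set as the call begins (left out, the last holds). The fingers move at their own pace and stop on an object; "force" is the grip in N (left out, the last holds). Time passes only in rows, so rows that repeat a pose let the fingers close. It gives the time, the measured TCP pose, the force and the opening at its end, in the units of the state.
- readout.get_state(): the state, without advancing time (a new reading comes with each control period).
- imaging.read_camera(name): name is "side" or "top" or "wrist"; returns a dict with "img" (384x512x3 uint8, red, green, blue), "vfov" (degrees; the focal length in pixels is half the picture's height over the tangent of half this angle, whatever the lens; pixels are square), "cx", "cy" (the principal point, pixels), "R" (3x3) and "t" (3): a world point X has camera coordinates R X + t; the wrist camera has in their place "tool_from_camera" (4x4, takes a point from camera to tool coordinates, whose origin is the TCP and whose axes are the tool frame's). Camera axes: x right, y down, z forward; pixel columns grow to the right and rows downward; lengths in m; the calibration is good to about 2 mm. The wrist camera is an equidistant fisheye: a pixel r from the principal point sees the ray r / f radians off the axis. A picture is of the moment at which its call begins: read the wrist's pose just before it. There is no depth.
- ctrl.sign_off(): hands the job in, once; it reports no verdict.
Trained networks look in the newest picture that a camera, given by its name, has taken for a name from the list of things; names that differ only in an ending like _2 or _b are one class to them, and where a whole thing is asked for, a point or a joint stands for the part that bears it (a point fixed in the world has none). Each returns a list of dicts, best first, with "confidence" (0 to 1); they miss things now and then, are a little off and sometimes report something else, mostly with a low value. They report only what shows in the picture. A call takes as long as a camera call.
- spotter.trace(camera, label): "region" (384x512 bool, what is visible of it) and "uv" ([column, row] in pixels, amid what is visible of it).
The state is a dict: "time": time; "qpos": joint angles; "dq": joint speeds; "joint_efforts": joint torques, N m; "eef_pos": TCP position; "tcp_rot": TCP orientation; "contact_force": force on the tool from outside, world axes, zero at the start; "wrist_torque": the same for the moment, N m; "opening": opening from 0.0 (shut) to 1.0 (fully open).
Only numpy, scipy, OpenCV 4.12 (cv2) and the standard library are available. Lean on these libraries where they do the work, as an engineer would, in place of code of your own. Each camera call takes 0.05 s, during which the arm holds its last target.

## Working session

There is one attempt and no reset: what is moved stays moved. The work goes in short steps, Python scripts to look and compute and a tool call to move; the robot and the scene stay as the last step left them, time stands still between calls to the robot, and variables do not carry over. Pictures are saved under pics/ and viewed, and the job is handed in when it is done.

Besides the shell and the picture viewer there is one more tool, called after "Request:" as name(argument=value, ...) on one line, values as JSON. apply_moves: Moves the arm, as the interface text tells. Its arguments: {"type":"object","properties":{"steps":{"type":"array","items":{"type":"object","properties":{"tx":{"type":"number"},"ty":{"type":"number"},"tz":{"type":"number"},"wx":{"type":"number"},"wy":{"type":"number"},"wz":{"type":"number"}}}},"hand":{"type":"number"},"force":{"type":"number"}},"required":["steps"]}

```bash
mkdir -p pics
cat > h.py <<'E'
import numpy as np, cv2
from plant import readout, imaging, ctrl, spotter
from scipy.spatial.transform import Rotation as Ro
E
python3 - <<'E'
from h import *
s=readout.get_state(); print(s)
import pickle
D={}
for n in ["side","top","wrist"]:
    c=imaging.read_camera(n); 
    cv2.imwrite(f"pics/{n}0.png",c["img"][:,:,::-1])
    print(n,{k:v for k,v in c.items() if k!="img"})
    D[n]=c
    for l in ["offcut_center","bracket_center","insulator_center","lip"]:
        try:
            r=spotter.trace(n,l)
            print(n,l,[(x["confidence"],x["uv"],x["region"].sum()) for x in r])
            D[n+l]=r
        except Exception as e: print(l,e)
pickle.dump(D,open("d0.pkl","wb"))
E
```

```text
{'time': 0.0, 'qpos': array([ 1.00399582e+00,  2.87203349e-01,  1.57818723e+00,  7.02755463e-06,
        1.27858336e+00, -1.49991760e-01]), 'dq': array([-0.00075217,  0.00187267,  0.00032083,  0.00094336, -0.00180333,
        0.00181261]), 'joint_efforts': array([-1.40007742e-03, -4.05997717e+01, -2.92616451e+01, -1.66140385e-04,
        5.87533388e-03,  3.96853281e-06]), 'eef_pos': array([0.27310206, 0.61701203, 0.40331602]), 'tcp_rot': array([ 8.38106303e-01,  5.45505644e-01, -1.08512796e-03,  4.90035035e-04]), 'contact_force': array([0.76833471, 0.11723489, 0.70683987]), 'wrist_torque': array([-0.03857819,  0.04988275, -0.04358757]), 'opening': 0.9985037542255432}
side {'vfov': 43.49198452488876, 'cx': 255.19935063566143, 'cy': 187.4731713262842, 'R': array([[ 0.99894219, -0.04546652,  0.00687715],
       [-0.01814382, -0.52714254, -0.84958316],
       [ 0.04225282,  0.84855968, -0.52740986]]), 't': array([-0.57934235,  0.16636041,  0.8026561 ])}
side offcut_center [(0.73, [224.9, 239.3], np.int64(543))]
side bracket_center [(0.73, [229.1, 194.8], np.int64(580))]
side insulator_ce
[... 520 characters left out ...]
, np.int64(951))]
top insulator_center [(0.82, [136.1, 223.1], np.int64(693))]
top lip [(0.83, [214.1, 182.2], np.int64(35837))]
wrist {'vfov': 65.70646984690485, 'cx': 255.93091463327502, 'cy': 196.63398532767752, 'tool_from_camera': array([[ 9.99999444e-01, -1.47402411e-04,  1.04415143e-03,
         7.06714139e-04],
       [-1.72676326e-04,  9.53926572e-01,  3.00040107e-01,
        -7.68816804e-02],
       [-1.04027043e-03, -3.00040121e-01,  9.53926016e-01,
         3.13304956e-02],
       [ 0.00000000e+00,  0.00000000e+00,  0.00000000e+00,
         1.00000000e+00]])}
wrist offcut_center []
wrist bracket_center []
wrist insulator_center []
wrist lip [(0.63, [115.0, 369.6], np.int64(1455))]
```

View pics/side0.png

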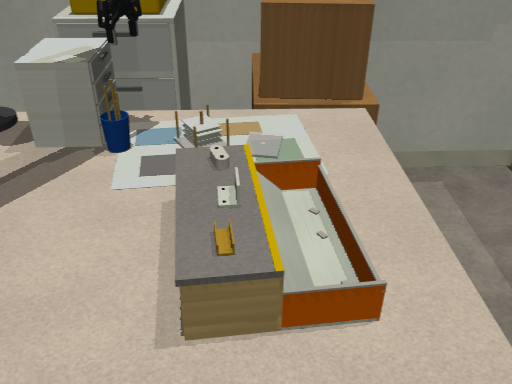

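View pics/top0.png

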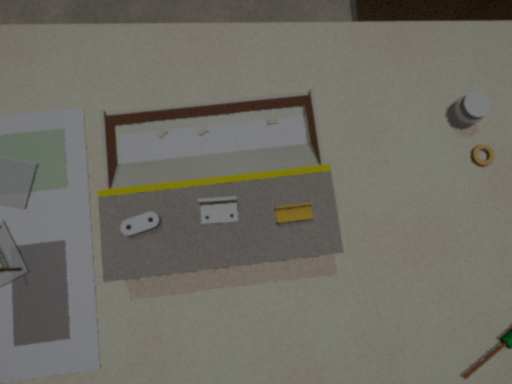

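```bash
cat >> h.py <<'E'
def ray(c,uv):
    f=c["img"].shape[0]/2/np.tan(np.radians(c["vfov"]/2))
    d=np.array([(uv[0]-c["cx"])/f,(uv[1]-c["cy"])/f,1.]); 
    return -c["R"].T@c["t"], c["R"].T@d
def onz(c,uv,z):
    o,d=ray(c,uv); return o+d*(z-o[2])/d[2]
def proj(c,X):
    f=c["img"].shape[0]/2/np.tan(np.radians(c["vfov"]/2))
    p=c["R"]@np.array(X)+c["t"]; return np.array([c["cx"]+f*p[0]/p[2],c["cy"]+f*p[1]/p[2]])
E
python3 - <<'E'
from h import *
import pickle
D=pickle.load(open("d0.pkl","rb"))
c=D["top"]
for l,z in [("offcut_center",.135),("bracket_center",.141),("insulator_center",.142)]:
    for n in ["top","side"]:
        r=D[n+l][0]; m=r["region"].astype(np.uint8)
        cs,_=cv2.findContours(m,0,2); k=max(cs,key=cv2.contourArea).reshape(-1,2)
        W=np.array([onz(D[n],p,z)[:2] for p in k])
        print(n,l,onz(D[n],r["uv"],z),cv2.minAreaRect((W*1000).astype(np.float32)))
for n in ["top","side"]:
    im=D[n]["img"]; h=cv2.cvtColor(im,cv2.COLOR_RGB2HSV)
    y=cv2.inRange(h,(22,140,120),(35,255,255)); 
    pts=np.argwhere(y)[:,::-1]; print(n,len(pts), pts.min(0),pts.max(0))
    W=np.array([onz(D[n],p,.12)[:2] for p in pts])*1000
    print(cv2.minAreaRect(W.astype(np.float32)))
    big=cv2.resize(im,None,fx=3,fy=3,interpolation=cv2.INTER_CUBIC)
    cut=big[300:900,150:950] if n=="top" else big[400:1000,400:1200]
    cv2.imwrite(f"pics/{n}0z.png",cut[:,:,::-1])
E
```

```text
top offcut_center [ 0.53037278 -0.05239862  0.135     ] ((530.1900634765625, -50.44574737548828), (29.218936920166016, 63.42654037475586), 5.661478042602539)
side offcut_center [ 0.53202222 -0.0633175   0.135     ] ((531.4288330078125, -62.58592224121094), (28.44007110595703, 72.39765930175781), 5.8670973777771)
top bracket_center [0.53990242 0.06934978 0.141     ] ((536.8247680664062, 72.83279418945312), (41.65885925292969, 61.7783088684082), 2.3883895874023438)
side bracket_center [0.53819462 0.046981   0.141     ] ((536.4131469726562, 72.38066864013672), (127.54312896728516, 36.93757247924805), 89.03160095214844)
top insulator_center [0.51835522 0.20221614 0.142     ] ((517.33837890625, 194.57366943359375), (30.26694679260254, 63.90418243408203), 18.772130966186523)
side insulator_center [0.5150586  0.18261932 0.142     ] ((519.4047241210938, 177.3285369873047), (33.79283142089844, 99.75214385986328), 1.953864574432373)
top 1470 [ 98 165] [329 220]
((552.1224365234375, 74.00323486328125), (86.25845336914062, 388.7995300292969), 5.2802348136901855)
side 944 [201 111] [283 270]
((542.6246948242188, 167.10508728027344), (89.96324920654297, 576.3856201171875), 5.344762802124023)
```

Side: the offcut is at (225,239), nearest the camera; the bracket is at (229,195) and the insulator at (217,156). Top: the offcut is at (295,213), nearly parallel to the yellow edge, which runs from (100,192) to (330,168). Next I'll fit the edge and work out the moves.

Run:
```python
from h import *
import pickle
D=pickle.load(open("d0.pkl","rb"))
for n,band in [("top",None),("side",None)]:
    c=D[n]; h=cv2.cvtColor(c["img"],cv2.COLOR_RGB2HSV)
    y=cv2.inRange(h,(26,120,80),(33,255,255))
    nn,lab,st,_=cv2.connectedComponentsWithStats(y); k=1+np.argmax(st[1:,4]); print(n,st[1:][st[1:,4]>30].tolist())
    W=np.array([onz(c,p[::-1],.12)[:2] for p in np.argwhere(lab==k)])*1000
    print("edge",cv2.minAreaRect(W.astype(np.float32)))
    v=cv2.fitLine(W.astype(np.float32),2,0,.01,.01).ravel(); print(v, np.degrees(np.arctan2(v[1],v[0])))
s=readout.get_state(); R=Ro.from_quat(s["tcp_rot"]).as_matrix(); print(R.round(3))
```

```text
top [[98, 164, 233, 33, 1616]]
edge ((589.6281127929688, 77.18457794189453), (12.665729522705078, 389.54937744140625), 5.187719345092773)
[ 9.2151091e-02 -9.9574506e-01  5.8937659e+02  8.0468895e+01] -84.71262Traceback (most recent call last):
  File "<stdin>", line 7, in <module>
    return _wrapfunc(a, 'argmax', axis=axis, out=out, **kwds)
    return bound(*args, **kwds)
ValueError: attempt to get argmax of an empty sequence
```

View pics/top0z.png

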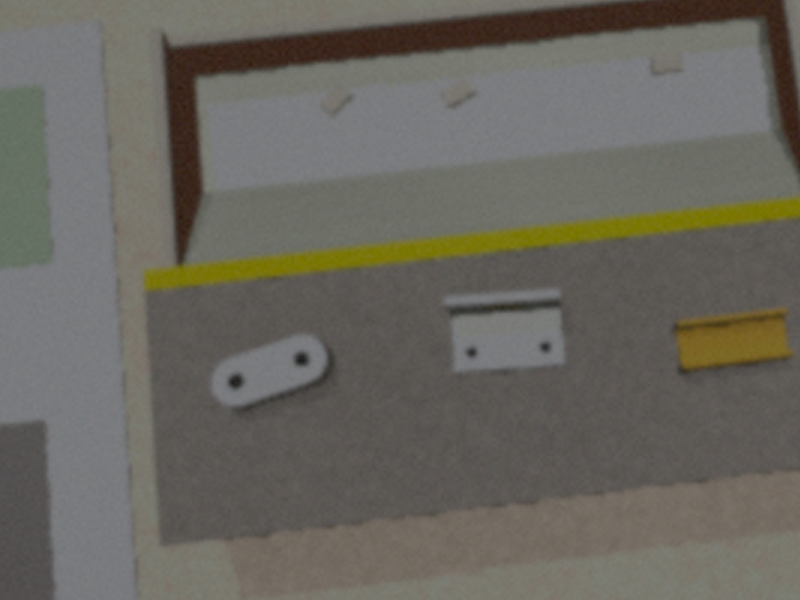

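Run:
```python
from h import *
import pickle
D=pickle.load(open("d0.pkl","rb"));c=D["side"]
for uv,nm in [((116,150),"mug base"),((180,148),"rack"),((207,122),"rack far"),((228,146),"r")]:
    b=onz(c,uv,0); print(nm,b)
    for z in (.1,.15,.2): print(z,proj(c,[b[0],b[1],z]).round())
s=readout.get_state(); print(proj(c,s["eef_pos"]-[0,0,.173]))
```

```text
mug base [0.24683273 0.48837474 0.        ]
0.1 [110. 114.]
0.15 [107.  94.]
0.2 [104.  74.]
rack [0.40862494 0.49433099 0.        ]
0.1 [177. 112.]
0.15 [175.  92.]
0.2 [174.  72.]
rack far [0.47159716 0.65503382 0.        ]
0.1 [205.  89.]
0.15 [204.  71.]
0.2 [204.  52.]
r [0.53203406 0.50173095 0.        ]
0.1 [227. 110.]
0.15 [227.  91.]
0.2 [226.  71.]
[123.39840774  44.58573606]
```

Request:
apply_moves(steps=[{"tz": -40}, {"tx": -45, "ty": 40, "tz": -40}, {"tx": -525, "ty": 472, "tz": -20, "wz": -0.51}, {"tx": -525, "ty": 472, "tz": -20, "wz": -0.51}, {"tx": -525, "ty": 472, "tz": -20, "wz": -0.51}, {"tx": -525, "ty": 472, "tz": -20, "wz": -0.51}, {"tx": -525, "ty": 472, "tz": -20, "wz": -0.51}, {"tx": -525, "ty": 472, "tz": -20, "wz": -0.51}, {"tx": -525, "ty": 472, "tz": -20, "wz": -0.51}, {"tx": -525, "ty": 472, "tz": -20, "wz": -0.51}, {"tx": -525, "ty": 472, "tz": -20, "wz": -0.51}, {"tx": -525, "ty": 472, "tz": -20, "wz": -0.51}], hand=0.3)

```text
$.steps[0]: bad value
```

Run:
```python
from h import *
s=readout.get_state(); R=Ro.from_quat(s["tcp_rot"]).as_matrix(); print(s["time"],s["eef_pos"],s["qpos"],s["opening"],s["contact_force"]);print(R.round(4))
print("to tgt in tool mm",(R.T@(np.array([.492,-.054,.36])-s["eef_pos"])*1000).round(1))
print("dyaw tool", Ro.from_matrix(R.T@np.array([[-.0922,.9957,0],[.9957,.0922,0],[0,0,-1]]).T).as_rotvec())
```

```text
0.75 [0.27322243 0.61721692 0.40478376] [ 1.00400974e+00  2.86239558e-01  1.57666578e+00 -4.37303886e-06
  1.27859180e+00 -1.50004803e-01] 0.9978918507110518 [-0.24599611 -1.18724703  0.26122826]
[[ 4.048e-01  9.144e-01  1.000e-04]
 [ 9.144e-01 -4.048e-01  1.000e-04]
 [ 1.000e-04  0.000e+00 -1.000e+00]]
to tgt in tool mm [-525.2  471.8   44.7]
dyaw tool [ 4.18984934e-05 -8.70970896e-05 -5.09115389e-01]
```

All six keys are required, so I'll resend it in full.

Request:
apply_moves(steps=[{"tx": 0, "ty": 0, "tz": -40, "wx": 0, "wy": 0, "wz": 0}, {"tx": -45, "ty": 40, "tz": -40, "wx": 0, "wy": 0, "wz": 0}, {"tx": -525, "ty": 472, "tz": -20, "wx": 0, "wy": 0, "wz": -0.51}, {"tx": -525, "ty": 472, "tz": -20, "wx": 0, "wy": 0, "wz": -0.51}, {"tx": -525, "ty": 472, "tz": -20, "wx": 0, "wy": 0, "wz": -0.51}, {"tx": -525, "ty": 472, "tz": -20, "wx": 0, "wy": 0, "wz": -0.51}, {"tx": -525, "ty": 472, "tz": -20, "wx": 0, "wy": 0, "wz": -0.51}, {"tx": -525, "ty": 472, "tz": -20, "wx": 0, "wy": 0, "wz": -0.51}, {"tx": -525, "ty": 472, "tz": -20, "wx": 0, "wy": 0, "wz": -0.51}, {"tx": -525, "ty": 472, "tz": -20, "wx": 0, "wy": 0, "wz": -0.51}, {"tx": -525, "ty": 472, "tz": -20, "wx": 0, "wy": 0, "wz": -0.51}, {"tx": -525, "ty": 472, "tz": -20, "wx": 0, "wy": 0, "wz": -0.51}], hand=0.3)

```text
time: 1.95
eef_pos: [0.4426, 0.0961, 0.4301]
tcp_rot: [0.673, 0.739, 0.001, 0.001]
contact_force: [1.7, 1.0, 0.2]
opening: 0.302
```

Run:
```python
from h import *
s=readout.get_state(); R=Ro.from_quat(s["tcp_rot"]).as_matrix(); print(s["time"],s["eef_pos"],s["qpos"],s["opening"],s["contact_force"]);print(R.round(4))
print("to tgt in tool mm",(R.T@(np.array([.492,-.054,.36])-s["eef_pos"])*1000).round(1))
print("dyaw tool", Ro.from_matrix(R.T@np.array([[-.0922,.9957,0],[.9957,.0922,0],[0,0,-1]]).T).as_rotvec())
```

```text
1.95 [0.4426333  0.09610312 0.43011559] [-1.08666811e-02 -2.44964831e-01  2.07024145e+00  9.95415252e-05
  1.31468384e+00 -1.67497816e+00] 0.301930407017897 [1.6661687  0.97834665 0.17908254]
[[-9.320e-02  9.957e-01  1.600e-03]
 [ 9.957e-01  9.320e-02  1.000e-04]
 [-1.000e-04  1.600e-03 -1.000e+00]]
to tgt in tool mm [-154.    35.1   70.2]
dyaw tool [1.63340518e-03 7.31448188e-05 9.55145119e-04]
```

Request:
apply_moves(steps=[{"tx": 0, "ty": 0, "tz": 0, "wx": 0, "wy": 0, "wz": 0}, {"tx": 0, "ty": 0, "tz": 0, "wx": 0, "wy": 0, "wz": 0}])

```text
time: 2.15
eef_pos: [0.4429, 0.097, 0.4297]
tcp_rot: [0.675, 0.738, 0.0, -0.0]
contact_force: [-0.2, 1.1, -0.0]
opening: 0.297
```

Run:
```python
from h import *
s=readout.get_state(); R=Ro.from_quat(s["tcp_rot"]).as_matrix(); print(s["time"],s["eef_pos"],s["qpos"],s["opening"],s["contact_force"])
print("to tgt in tool mm",(R.T@(np.array([.492,-.054,.36])-s["eef_pos"])*1000).round(1))
```

```text
2.15 [0.44287943 0.0969689  0.42971552] [-8.97157733e-03 -2.43268108e-01  2.06960460e+00  5.21134753e-04
  1.31528918e+00 -1.66970938e+00] 0.2972488979879989 [-0.15340992  1.08703275 -0.04914894]
to tgt in tool mm [-154.8   35.4   69.6]
```

Request:
apply_moves(steps=[{"tx": -155, "ty": 35, "tz": 60, "wx": 0, "wy": 0, "wz": 0}, {"tx": -155, "ty": 35, "tz": 60, "wx": 0, "wy": 0, "wz": 0}, {"tx": -155, "ty": 35, "tz": 60, "wx": 0, "wy": 0, "wz": 0}, {"tx": -155, "ty": 35, "tz": 60, "wx": 0, "wy": 0, "wz": 0}, {"tx": -155, "ty": 35, "tz": 75, "wx": 0, "wy": 0, "wz": 0}, {"tx": -155, "ty": 35, "tz": 90, "wx": 0, "wy": 0, "wz": 0}, {"tx": -155, "ty": 35, "tz": 105, "wx": 0, "wy": 0, "wz": 0}, {"tx": -155, "ty": 35, "tz": 105, "wx": 0, "wy": 0, "wz": 0}])

```text
time: 2.95
eef_pos: [0.4913, -0.051, 0.3223]
tcp_rot: [0.672, 0.74, -0.001, -0.002]
contact_force: [-0.4, 0.4, -0.5]
opening: 0.301
```

Run:
```python
from h import *
s=readout.get_state(); R=Ro.from_quat(s["tcp_rot"]).as_matrix(); print(s["time"],s["eef_pos"],s["opening"],s["contact_force"])
for n in ["side","wrist"]:
    c=imaging.read_camera(n); im=c["img"]
    im=cv2.resize(im[150:300,140:340],None,fx=4,fy=4,interpolation=cv2.INTER_CUBIC) if n=="side" else im
    cv2.imwrite(f"pics/{n}1.png",im[:,:,::-1])
```

```text
2.95 [ 0.49129328 -0.05103004  0.32233724] 0.3011352810462535 [-0.35890672  0.42288394 -0.47936107]
```

View pics/side1.png

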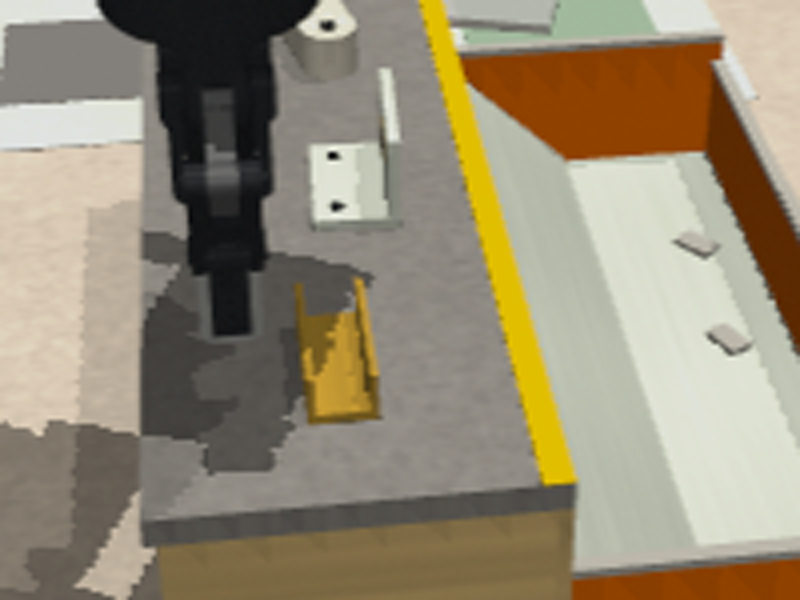

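View pics/wrist1.png

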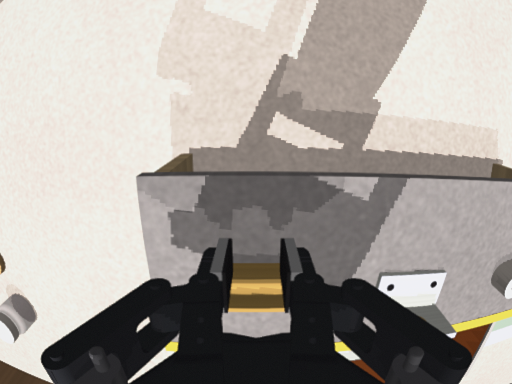

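Side crop: the near fingertip ends at (232,335), behind the offcut at (338,350). Wrist: the two fingers straddle the offcut's middle at (257,285). I'll check the tip height from the side view.

Run:
```python
from h import *
c=imaging.read_camera("side"); s=readout.get_state()
R=Ro.from_quat(s["tcp_rot"]).as_matrix()
for L in (.160,.165,.170,.173,.178):
    for x in (-.014,-.027): print(L,x,((proj(c,s["eef_pos"]+R@[x,0,L])-[140,150])*4).round(0))
```

```text
0.16 -0.014 [229. 296.]
0.16 -0.027 [230. 318.]
0.165 -0.014 [230. 307.]
0.165 -0.027 [231. 329.]
0.17 -0.014 [231. 319.]
0.17 -0.027 [232. 341.]
0.173 -0.014 [231. 325.]
0.173 -0.027 [233. 348.]
0.178 -0.014 [232. 337.]
0.178 -0.027 [233. 359.]
```

Request:
apply_moves(steps=[{"tx": 0, "ty": 0, "tz": 12, "wx": 0, "wy": 0, "wz": 0}, {"tx": 0, "ty": 0, "tz": 22, "wx": 0, "wy": 0, "wz": 0}, {"tx": 0, "ty": 0, "tz": 22, "wx": 0, "wy": 0, "wz": 0}, {"tx": 0, "ty": 6, "tz": 22, "wx": 0, "wy": 0, "wz": 0}, {"tx": 0, "ty": 12, "tz": 22, "wx": 0, "wy": 0, "wz": 0}, {"tx": 0, "ty": 18, "tz": 22, "wx": 0, "wy": 0, "wz": 0}, {"tx": 0, "ty": 24, "tz": 22, "wx": 0, "wy": 0, "wz": 0}, {"tx": 0, "ty": 30, "tz": 22, "wx": 0, "wy": 0, "wz": 0}, {"tx": 0, "ty": 36, "tz": 22, "wx": 0, "wy": 0, "wz": 0}, {"tx": 0, "ty": 42, "tz": 22, "wx": 0, "wy": 0, "wz": 0}, {"tx": 0, "ty": 48, "tz": 22, "wx": 0, "wy": 0, "wz": 0}, {"tx": 0, "ty": 50, "tz": 22, "wx": 0, "wy": 0, "wz": 0}])

```text
time: 4.3
eef_pos: [0.5423, -0.0483, 0.3026]
tcp_rot: [0.673, 0.739, 0.0, 0.0]
contact_force: [-1.4, 0.3, 0.2]
opening: 0.298
```

Run:
```python
from h import *
s=readout.get_state(); R=Ro.from_quat(s["tcp_rot"]).as_matrix(); print(s["time"],s["eef_pos"],s["opening"],s["contact_force"])
for n in ["side","wrist"]:
    c=imaging.read_camera(n); im=c["img"]
    im=cv2.resize(im[150:300,140:340],None,fx=4,fy=4,interpolation=cv2.INTER_CUBIC) if n=="side" else im
    cv2.imwrite(f"pics/{n}2.png",im[:,:,::-1])
```

```text
4.3 [ 0.54234777 -0.04833187  0.30259125] 0.2984348583329518 [-1.36350402  0.33184296  0.15869081]
```

View pics/side2.png

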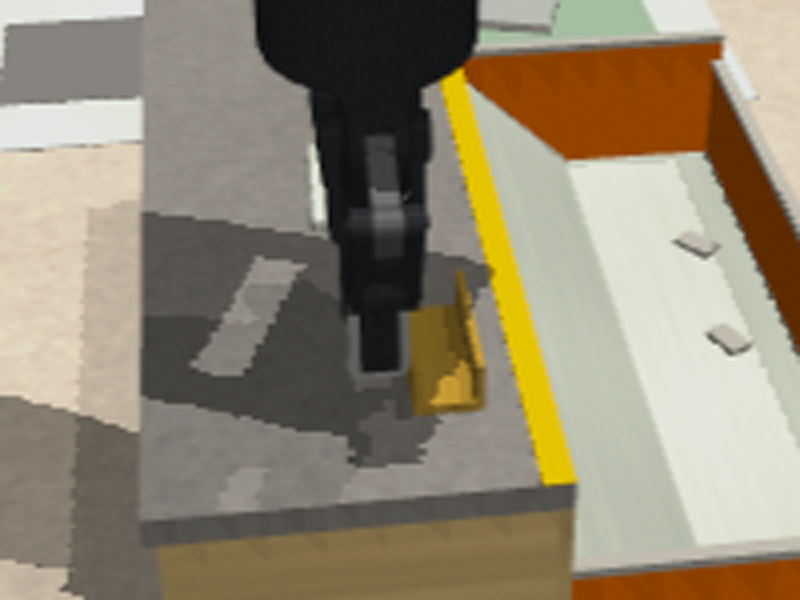

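View pics/wrist2.png

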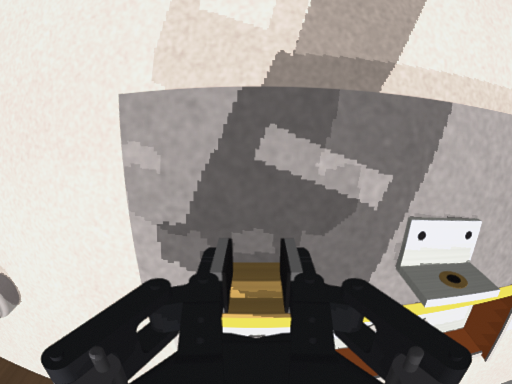

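The offcut is pushed square ahead of the fingers, at (445,370) in the side crop, with its front wall close to the yellow strip. The bracket hasn't moved. Continuing over the edge.

Request:
apply_moves(steps=[{"tx": 0, "ty": 7, "tz": 0, "wx": 0, "wy": 0, "wz": 0}, {"tx": 0, "ty": 14, "tz": 0, "wx": 0, "wy": 0, "wz": 0}, {"tx": 0, "ty": 21, "tz": 0, "wx": 0, "wy": 0, "wz": 0}, {"tx": 0, "ty": 28, "tz": 0, "wx": 0, "wy": 0, "wz": 0}, {"tx": 0, "ty": 35, "tz": 0, "wx": 0, "wy": 0, "wz": 0}, {"tx": 0, "ty": 42, "tz": 0, "wx": 0, "wy": 0, "wz": 0}, {"tx": 0, "ty": 49, "tz": 0, "wx": 0, "wy": 0, "wz": 0}, {"tx": 0, "ty": 56, "tz": 0, "wx": 0, "wy": 0, "wz": 0}, {"tx": 0, "ty": 63, "tz": 0, "wx": 0, "wy": 0, "wz": 0}, {"tx": 0, "ty": 70, "tz": 0, "wx": 0, "wy": 0, "wz": 0}, {"tx": 0, "ty": 76, "tz": 0, "wx": 0, "wy": 0, "wz": 0}, {"tx": 0, "ty": 76, "tz": 0, "wx": 0, "wy": 0, "wz": 0}])

```text
time: 5.6
eef_pos: [0.6181, -0.0413, 0.3027]
tcp_rot: [0.673, 0.739, 0.0, 0.0]
contact_force: [0.9, 0.5, 0.6]
opening: 0.298
```

Run:
```python
from h import *
s=readout.get_state(); print(s["time"],s["eef_pos"],s["opening"],s["contact_force"])
for n in ["side","top"]:
    c=imaging.read_camera(n); im=c["img"]
    im=cv2.resize(im[150:330,180:400],None,fx=3,fy=3,interpolation=cv2.INTER_CUBIC) if n=="side" else im
    cv2.imwrite(f"pics/{n}3.png",im[:,:,::-1])
```

```text
5.6 [ 0.61808677 -0.04128374  0.30269007] 0.2981804425640614 [0.86615736 0.50528212 0.61740479]
```

View pics/side3.png

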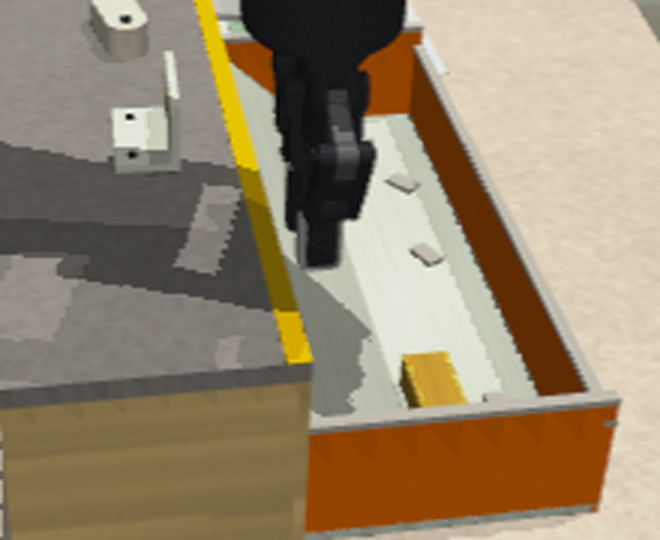

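View pics/top3.png

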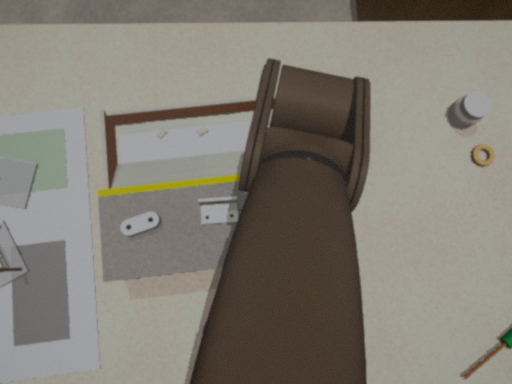

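The offcut lies in the tray at (435,378) in the side crop, upside down. The bracket and insulator are where they were. I'll raise the arm straight up and clear.

Request:
apply_moves(steps=[{"tx": 0, "ty": 0, "tz": -30, "wx": 0, "wy": 0, "wz": 0}, {"tx": 0, "ty": 0, "tz": -70, "wx": 0, "wy": 0, "wz": 0}, {"tx": 0, "ty": 0, "tz": -110, "wx": 0, "wy": 0, "wz": 0}, {"tx": -40, "ty": 0, "tz": -130, "wx": 0, "wy": 0, "wz": 0}, {"tx": -85, "ty": 0, "tz": -130, "wx": 0, "wy": 0, "wz": 0}, {"tx": -130, "ty": 0, "tz": -130, "wx": 0, "wy": 0, "wz": 0}, {"tx": -175, "ty": 0, "tz": -130, "wx": 0, "wy": 0, "wz": 0}, {"tx": -220, "ty": 0, "tz": -130, "wx": 0, "wy": 0, "wz": 0}, {"tx": -260, "ty": 0, "tz": -130, "wx": 0, "wy": 0, "wz": 0}, {"tx": -260, "ty": 0, "tz": -130, "wx": 0, "wy": 0, "wz": 0}, {"tx": -260, "ty": 0, "tz": -130, "wx": 0, "wy": 0, "wz": 0}])

```text
time: 6.8
eef_pos: [0.6412, -0.3011, 0.432]
tcp_rot: [0.674, 0.739, 0.0, -0.001]
contact_force: [-0.3, 0.1, 0.4]
opening: 0.303
```

Run:
```python
from h import *
import pickle
D=pickle.load(open("d0.pkl","rb"))
s=readout.get_state(); print(s["time"],s["eef_pos"],s["dq"].round(3),s["contact_force"])
for n in ["side","top"]:
    c=imaging.read_camera(n); im=c["img"]
    for l in ["offcut_center","bracket_center","insulator_center"]:
        r=spotter.trace(n,l); print(n,l,[(x["confidence"],x["uv"]) for x in r],"was",D[n+l][0]["uv"])
    cv2.imwrite(f"pics/{n}4.png",im[:,:,::-1])
```

```text
6.8 [ 0.6411544  -0.30114054  0.43196734] [ 0.036 -0.021  0.018  0.003  0.002  0.002] [-0.30744254  0.13476852  0.39465138]
side offcut_center [(0.52, [321.1, 277.3])] was [224.9, 239.3]
side bracket_center [(0.73, [230.6, 194.1])] was [229.1, 194.8]
side insulator_center [(0.71, [220.2, 159.4])] was [216.8, 155.6]
top offcut_center [(0.62, [280.5, 135.5])] was [295.1, 212.2]
top bracket_center [(0.65, [221.1, 208.6])] was [219.9, 207.7]
top insulator_center [(0.57, [137.0, 222.7])] was [136.1, 223.1]
```

View pics/side4.png

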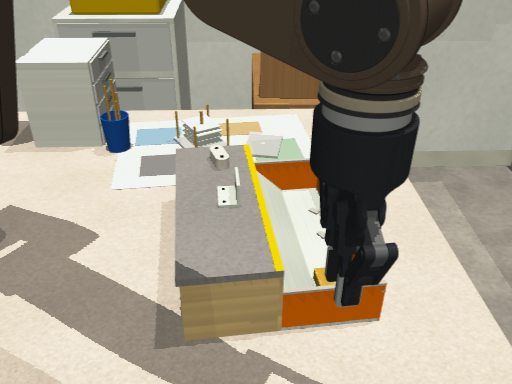

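View pics/top4.png

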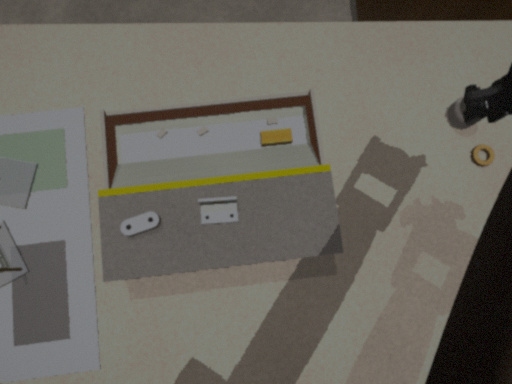

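The offcut lies in the tray at (276,137) in the top view, the other two parts are unmoved, and the arm is clear.

```bash
python3 -c "
from h import *
print(ctrl.sign_off())"
```

```text
the job is handed in; nothing more can be done
None
```

The brass offcut is in the scrap chute. I slid it along the ledge with two partly open fingertips behind it and pushed it over the yellow edge. I then raised the arm clear and handed the job in at about 7 s.

- **Offcut:** the last top and side pictures show it lying flat on the tray floor, upside down. It was already in the tray about 1 s before those pictures. I took no picture after handing in.
- **Other parts:** the bracket and insulator are in the same place in the top view, within about 1 px of where they started. In the side view the network put the insulator about 5 px from its first reading. The top view does not show that shift, and the arm never went near the insulator, so I read it as detection noise.
- **Forces:** every reading was under 2 N, but I only saw the value at the end of each move, not the peaks in between.
- **Refused call:** my first move call was rejected because I had left out some of the required fields. Nothing moved.

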